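Balance the pressing block on the gluing form and close its keeper

ROBOT

A 7-joint arm with a two-finger parallel gripper is mounted at the origin on the work surface. World frame = base frame: x ahead of the robot, y to its left, z up, the work surface at z = 0. Lengths are in mm, angles in rad, forces in N, time in s.
With the tool pointing down it reaches from about 425 to 825 mm from the base axis. Payload 3.6 kg.
Tool frame: the origin (TCP) lies on the centre line of the jaws, within the pads' length; the fingertips stand 17 mm ahead of it and the grasp point (between the pads) lies 2 mm behind it (bot.nose_length is the distance from the TCP to the fingertips, in mm); z points along the fingers, y is the line along which they close (so a half turn about z gives the same grasp; the last joint's range is limited). The gripper opens to 85 mm and grips with 20 to 120 N. Pads are 22 mm wide; open, the fingers measure 114 mm over their backs; the gripper's body (76 mm by 85 mm) begins 54 mm behind the grasp point. The pads swing forward as they close: fully open they stand 13 mm farther back than shut.
Start: joints at [-1.319, 0.615, -0.013, 1.423, 0.008, 1.103, -0.04], TCP at [178.85, 624.881, 248.297] pointing down, gripper open.
Joint ranges: [-3.12, 3.12], [-0.3, 2.06], [-1.34, 1.32], [0.26, 2.42], [-1.36, 4.5], [0.01, 1.98], [-2.84, 2.84]. Speed limits (rad/s): [2.79, 2.79, 3.14, 3.14, 3.14, 3.14, 3.14].

INTERFACE

Orientations are given as a 3x3 rotation matrix whose columns are the frame's x, y, z axes.
In Python, from rig import bot gives the robot as it stands.
- The arm moves only by the tool apply_moves, never from a script. Its argument "motion" is a list that holds one entry, the list of rows, each a list of 6 numbers: the shift along the tool's x, y, z normalised to -1 to 1, where 1 is 30 cm, then the turn, a rotation vector about the tool's x, y, z normalised to -1 to 1, where 1 is 5 degrees. In form: [[[x, y, z, wx, wy, wz], ...]]. A call has 1 to 12 rows; each row shifts and turns the commanded pose from where the row before left it, along the tool's axes as they then stand; what a row does not reach is not made up. A row lasts 1/8 s, in which the tool goes at most 62.5 mm and 10.7 degrees, less where a joint would pass 70% of its speed; a pose out of reach is approached as far as the arm can. A call with a number of a shift or a turn outside -1 to 1 is refused whole. A call with a gripper value outside its range is refused whole. "fingers" is the closure, from -1 (fully open) to 1 (shut), set as the call begins (left out, the last holds). The fingers move at their own pace and stop on an object; "grip_force" is the grip in N (left out, the last holds). Time passes only in rows, so rows that do not move let the fingers close. It gives the time, the measured TCP pose, the force, the opening and the grip force at its end, in the units of the state.
- bot.sense(): the state, without advancing time (a new reading comes with each control period).
- bot.camera(name): name is "scene" or "top"; returns (picture, depth): 420x560x3 uint8, blue, green, red; 420x560 float32, mm along the optical axis (not along the pixel's ray), 0 where there is no reading.
- bot.calibration(name): a dict with "fx", "fy", "cx", "cy" (pixels), "R" (3x3) and "t" (3): a world point X has camera coordinates R X + t. Camera axes: x right, y down, z forward; pixel columns grow to the right and rows downward; lengths in mm; the calibration is good to about 2 mm. A picture is of the moment at which its call begins. calibration takes no time and is no camera call.
- bot.close_job(): hands the job in; it is judged then, once.
Trained networks look in the newest picture that a camera, given by its name, has taken for a name from the list of things; names that differ only in an ending like _2 or _b are one class to them, and where a whole thing is asked for, a point or a joint stands for the part that bears it (a point fixed in the world has none). Each returns a list of dicts, best first, with "confidence" (0 to 1); they miss things now and then, are a little off and sometimes report something else, mostly with a low value. They report only what shows in the picture. A call takes as long as a camera call. They do not tell look-alikes from the thing itself.
- bot.boxes_of(thing, camera): "extent" ([left, top, right, bottom] in pixels, round what is visible of it).
- bot.masks_of(thing, camera): "mask" (420x560 bool, what is visible of it) and "extent" ([left, top, right, bottom] in pixels, round what is visible of it).
The state is a dict: "time": time; "qpos": joint angles; "qvel": joint speeds; "effort": joint torques, N m; "position": TCP position; "ee_rot": TCP orientation; "contact_force": force on the tool from outside, world axes, zero at the start; "wrist_torque": the same for the moment, N m; "grip_width": finger opening in mm; "gripper_force": force on a finger pad.
Only numpy, scipy, OpenCV 4.12 (cv2) and the standard library are available. Lean on these libraries where they do the work, as an engineer would, in place of code of your own. Each camera call takes 0.05 s, during which the arm holds its last target. There are 200 camera calls.

TASK

Make the gluing form ready: take the wooden pressing block off its sloping rest and balance it, cork sole down, level and square across the middle of the form's rounded crown, setting it down gently so that it stays there by itself. Then swing the form's hinged keeper bar over it and fully down into the catch, with the block still balanced level underneath. Leave the bottle, the mug and the calculator where they are.

Things in the scene. Friction and masses are not known exactly. Their poses are not given: they have to be found in the camera images.
- block: Pressing block: plain wooden bar, 150 mm long (x), 52 mm wide (y), 28 mm thick (z) with a cork sole as its lowest 4 mm; about 0.16 kg, centre of mass at its middle. Origin at the centre of the sole's underside; z points out of its upper wooden face. It starts on the rest, sole down on the 33 degree slope, its x axis pointing up the slope.
- rest: Sloping wooden rest, fixed, on a 170 x 120 x 12 mm plywood foot. Its 44 mm wide, 150 mm long face slopes at 33 degrees, rising along the rest's +x (away from the robot), with a lip 16 mm high at the low end; the block (52 mm wide) overhangs it by 4 mm either side. Origin at the centre of the foot's underside.
- form: Gluing form, fixed: plywood base 125 (x) x 220 (y) x 12 mm; in its middle a wooden half-round crown (radius 60 mm, axis along y, 50 mm long, top 55 mm up). The block goes with its length along the form's x, either way round. Steel hinge post at y = +90 mm, forked catch post at y = -90 mm, each 109 mm high, 36 mm wide in x. Origin at the centre of the base's underside.
- crown (a point): Middle of the top line of the crown, 55 mm above the table; its axes are the form's.
- hinge (a point): Hinge axis of the keeper bar, 105 mm above the table, at y = +90 mm of the form; the axis runs along the form's x.
- keeper (a joint): Angle of the keeper bar in rad: 0 = level, resting in the catch fork; 1.57 = straight up; at the start 1.62 to 1.85 (leaning outwards, away from the crown). The bar is steel, 14 mm wide (x) by 12 mm high; the hinge is stiff, it stays where it is left and needs 1 to 2 N at the ball. When shut its underside is 16 mm above the level block.
- ball (a point): Centre of the black ball handle (28 mm diameter) at the keeper bar's free end, 215 mm from the hinge axis. Closed, it is 35 mm beyond the middle of the catch post, at y = -125 mm of the form and 105 mm above the table.
- bottle: Bystander: standing glass bottle, 66 mm diameter, 210 mm high. Origin at the centre of its underside.
- mug: Bystander: white mug, 82 mm diameter, 95 mm high. Origin at the centre of its underside.
- calculator: Bystander: flat desk calculator, 150 x 85 x 18 mm. Origin at the centre of its underside.
There are look-alikes about, which are no part of the job. There is more than one size of the block; the job needs the smallest.

How it is judged (in metres and radians):
On the way, in this order (a step that is already met when the one before it is completed fails the run):
1. the block is let go and balances level on the crown while the keeper still stands open (angle between block's own z axis and vertical below 0.15 rad and horizontal distance between block and crown below 0.02 m and height (world z) of block between 0.048 and 0.065 m and angle between the x axis of block and the x axis of form, either way round below 0.2 rad and contact force between block and the fingers below 0.1 N and linear speed of block below 0.03 m/s and value of joint keeper above 1.2 rad), for 0.4 s.
2. the keeper bar is swung down into its catch (value of joint keeper below 0.05 rad), for 0.2 s.
At the end, for the whole second after the job is handed in: The block lies free and at rest on the crown, sole down, level within 0.15 rad (8.6 degrees), its middle within 20 mm of the crown's middle, its length square across the crown within 0.2 rad; the keeper bar is in its catch (within 0.05 rad of shut) (angle between block's own z axis and vertical below 0.15 rad and horizontal distance between block and crown below 0.02 m and height (world z) of block between 0.048 and 0.065 m and angle between the x axis of block and the x axis of form, either way round below 0.2 rad and contact force between block and the fingers below 0.1 N and linear speed of block below 0.03 m/s and angular speed of block below 0.15 rad/s and value of joint keeper below 0.05 rad); the robot touches nothing.
It fails at once if the block is dropped (moving faster than 0.6 m/s out of the fingers, a fall of about 18 mm) (linear speed of block above 0.6 m/s and contact force between block and the fingers below 0.01 N).
It fails at once if the water bottle is shifted by more than 30 mm (distance of bottle from where it was at the start of the episode above 0.03 m).
It fails at once if the mug is shifted by more than 30 mm (distance of mug from where it was at the start of the episode above 0.03 m).
It fails at once if the calculator is shifted by more than 30 mm (distance of calculator from where it was at the start of the episode above 0.03 m).
It also fails if it takes over 72 s, if anything falls off the work surface, if the arm or the gripper's body presses on something with over 40 N, if the wrist force passes 120 N, or if a joint passes its speed limit or range.

## Working session

There is one attempt and no reset: what is moved stays moved. The work goes in short steps, Python scripts to look and compute and a tool call to move; the robot and the scene stay as the last step left them, time stands still between calls to the robot, and variables do not carry over. Pictures are saved under pics/ and viewed, at most 10 in all, crops included, and the job is handed in when it is done.

Besides the shell and the picture viewer there is one more tool, called after ">>>" as a command line: name --argument value ..., lists and objects as JSON in quotes. apply_moves: Moves the arm, as the interface text tells. Scaled input: -1 to 1 covers 30 cm each way for a shift and 5 degrees each way for a turn. Its arguments: {"type":"object","properties":{"motion":{"type":"array"},"fingers":{"type":"number"},"grip_force":{"type":"number"}},"required":["motion"]}

```bash
ls; mkdir -p pics; cat > h.py <<'E'
import numpy as np, cv2
from rig import bot
def cam(n):
    im,d=bot.camera(n); c=bot.calibration(n); return np.array(im),np.array(d),c
def world(d,c):
    v,u=np.mgrid[:d.shape[0],:d.shape[1]]
    P=np.stack([(u-c['cx'])/c['fx']*d,(v-c['cy'])/c['fy']*d,d],-1)
    return (P-np.array(c['t']).ravel())@np.array(c['R'])
E
python3 - <<'E'
from h import *
ims=[]
for n in ('top','scene'):
    im,d,c=cam(n); cv2.imwrite(f'pics/{n}0.png',im); np.savez(f'{n}0.npz',im=im,d=d,W=world(d,c))
    R=np.array(c['R']);print(n,c['fx'],(-R.T@np.array(c['t']).ravel()).round(),R.round(2).tolist())
    for t in ('block','rest','form','keeper','ball','bottle','mug','calculator'):
        for r in bot.boxes_of(t,n): print(t,np.round(r['extent']),round(r['confidence'],2))
print(bot.sense())
E
```

```text
pics
top 508.7200532105139 [ 441.  -68. 1294.] [[0.02, -1.0, -0.0], [-0.99, -0.02, -0.12], [0.12, 0.01, -0.99]]
block [371. 250. 456. 308.] 0.96
block [125. 257. 191. 336.] 0.9
block [315. 180. 344. 240.] 0.8
rest [297. 171. 356. 244.] 0.89
form [ 82. 181. 235. 237.] 0.92
keeper [ 82. 180. 149. 204.] 0.72
keeper [ 82. 178. 234. 235.] 0.39
ball [ 82. 182. 143. 206.] 0.76
bottle [208. 106. 244. 149.] 0.77
mug [274. 112. 307. 157.] 0.85
calculator [244. 255. 290. 316.] 0.85
scene 415.4375348790066 [1370. -218.  804.] [[0.18, 0.98, 0.01], [0.64, -0.11, -0.76], [-0.75, 0.14, -0.65]]
block [123. 193. 204. 225.] 0.93
block [227. 213. 253. 232.] 0.92
block [217. 223. 271. 270.] 0.72
block [331. 159. 392. 197.] 0.66
block [342. 219. 378. 298.] 0.48
rest [219. 220. 268. 270.] 0.58
rest [322. 120. 450. 246.] 0.33
form [325. 122. 446. 247.] 0.76
keeper [403. 124. 450. 198.] 0.9
ball [404. 126. 449. 196.] 0.65
bottle [341. 218. 378. 299.] 0.66
mug [277. 257. 312. 308.] 0.68
mug [225. 213. 253. 233.] 0.68
calculator [262. 176. 307. 214.] 0.56
{'time': 0.9, 'qpos': array([-1.31847308,  0.61487644, -0.01259174,  1.4234307 ,  0.00808712,
        1.10339094, -0.04038898]), 'qvel': array([-0.00111697, -0.00026024,  0.0001567 ,  0.00039981,  0.00028561,
       -0.0013983 ,  0.00188596]), 'effort': array([-3.45400331e-04, -4.69097686e+01,  2.58940849e-01, -1.71344215e+01,
        1.00405692e-02,  1.59321316e-03, -4.38798438e-06]), 'position': array([178.86459765, 624.86543783, 248.30234435]), 'ee_rot': array([[-9.61391253e-01,  2.75185129e-01, -5.57131159e-05],
       [ 2.75185131e-01,  9.61391253e-01, -4.28050290e-05],
       [ 4.17827949e-05, -5.64838016e-05, -9.99999998e-01]]), 'contact_force': array([ 0.06270203, -0.32984862, -0.02917308]), 'wrist_torque': array([ 0.0269654 , -0.00678714, -0.06096162]), 'gripper_force': 0.0, 'grip_width': 85.49769139568274}
```

View pics/top0.png

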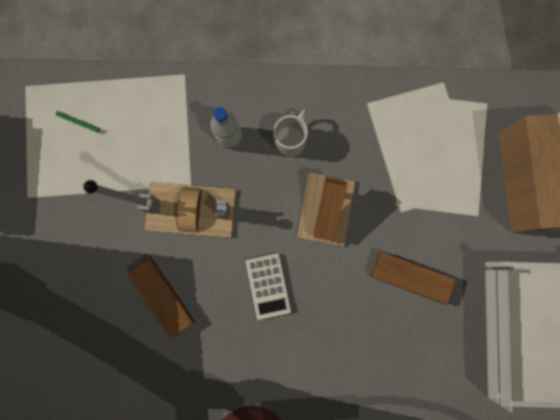

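View pics/scene0.png

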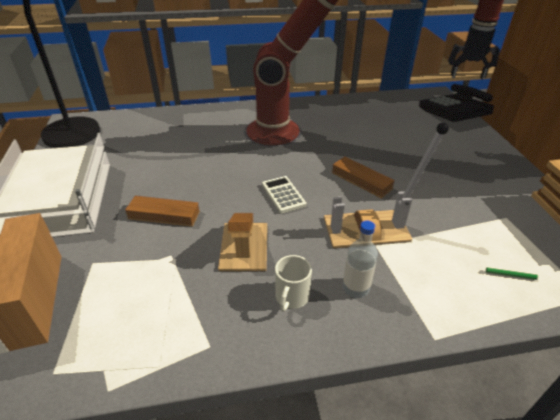

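Top view: three wooden bars: A on the rest (330,210), B lying loose (160,297), C lying loose (413,278). A should be the one meant, since it lies on the slope, and B and C are on the table. The form is at (190,210), the ball at (91,187), the bottle at (225,128), the mug at (290,134) and the calculator at (267,286). Next I measure sizes and make an enlarged crop.

```bash
cat > m.py <<'E'
from h import *
z=np.load('top0.npz'); W=z['W']; d=z['d']; im=z['im']
s=np.load('scene0.npz')
cv2.imwrite('pics/crop.png',cv2.resize(im[165:250,290:365],None,fx=7,fy=7,interpolation=cv2.INTER_CUBIC)[:595,:800])
print('table z',np.median(W[300:330,200:230,2]), np.median(W[380:400,300:330,2]))
for t in ('block','rest','form','ball','bottle','mug','calculator'):
  for r in bot.masks_of(t,'top'):
    m=r['mask']; P=W[m&(d>0)]
    e=cv2.erode(m.astype(np.uint8),np.ones((3,3)))>0
    P=W[e&(d>0)]
    if len(P)<5: continue
    top=P[P[:,2]>np.percentile(P[:,2],50)-4] if t!='block' else P
    (cx,cy),(w,h),a=cv2.minAreaRect(P[:,:2].astype(np.float32))
    print(t,round(r['confidence'],2),len(P),'rect',np.round([cx,cy,w,h,a],1),'z',np.percentile(P[:,2],[2,25,50,75,98]).round())
    if t=='block':
        c=np.median(P,0); Q=P[np.linalg.norm(P-c,axis=1)<100]; 
        for _ in range(4):
            c=Q.mean(0); u,S,v=np.linalg.svd(Q-c,full_matrices=False); Q=Q[abs((Q-c)@v[2])<4]
        pr=(Q-c)@v.T; print('   plane c',c.round(1),'axes',v.round(3).tolist(),'ext',np.percentile(pr,[1,99],axis=0).round(1).tolist())
E
python3 m.py
```

```text
table z 1.0576307144964554 0.8739591707956751
block 0.9 2005 rect [ 421.6 -385.9  192.6   63.9   70.5] z [31. 35. 37. 39. 42.]
   plane c [ 421.8 -385.7   36.7] axes [[-0.327, -0.945, -0.0], [0.945, -0.327, -0.0], [-0.0, -0.0, 1.0]] ext [[-93.2, -30.3, -3.8], [93.0, 30.6, 3.8]]
block 0.73 1132 rect [ 578.6 -174.    48.5  131.1   79.5] z [ 59.  78. 100. 120. 134.]
   plane c [ 577.6 -173.9   98.2] axes [[-0.829, 0.139, -0.541], [0.168, 0.986, -0.004], [-0.533, 0.095, 0.841]] ext [[-69.1, -22.7, -3.8], [74.6, 22.8, 3.5]]
block 0.57 2154 rect [359.  230.6 188.4  67.2  36. ] z [23. 35. 37. 39. 42.]
   plane c [358.4 230.3  36.9] axes [[-0.804, -0.595, 0.0], [0.595, -0.804, -0.016], [-0.01, 0.013, -1.0]] ext [[-92.6, -31.2, -3.6], [90.6, 32.1, 3.7]]
rest 0.66 1413 rect [ 590.4 -172.8  117.1  167.5   81.1] z [ 7. 11. 13. 15. 18.]
form 0.62 4408 rect [581.4 192.6 256.9 120.4  86.9] z [  8.  12.  16.  52. 323.]
ball 0.75 1006 rect [778.  -77.3 107.7  75.    1.4] z [ 2.  7. 31. 73. 97.]
ball 0.56 404 rect [585.  288.9  63.3  21.1  81.6] z [121. 193. 255. 321. 330.]
bottle 0.75 857 rect [766.6  76.4  53.9  61.   23.2] z [ 24. 107. 141. 158. 213.]
mug 0.86 988 rect [772.6 -77.   96.7  75.2   2.8] z [ 2.  7. 32. 74. 97.]
calculator 0.94 1827 rect [392.8 -31.1 144.9  81.4  12.4] z [12. 16. 18. 20. 24.]
```

View pics/crop.png

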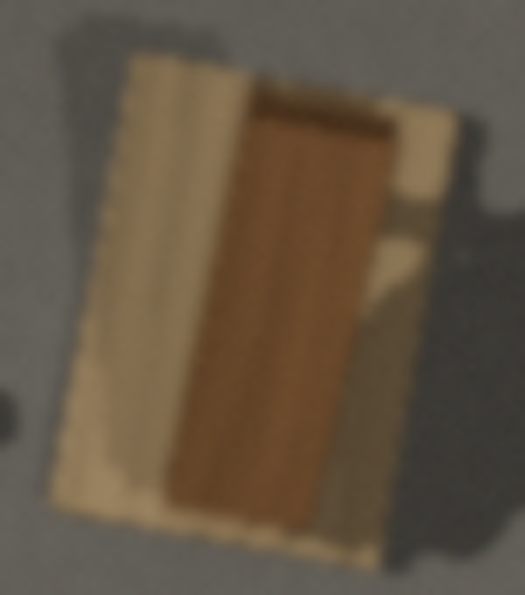

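The crop shows a plain bar on the slope, its low end resting against the lip. A measures about 150 x 50 mm, while B and C are about 190 x 65, so A is the smallest and is the target. Now I refine the poses.

```bash
cat > f.py <<'E'
from h import *
for n in ('top','scene'):
  z=np.load(n+'0.npz'); W=z['W'].reshape(-1,3); W=W[z['d'].ravel()>0]
  def reg(c,r,lo,hi): return W[(np.hypot(*(W[:,:2]-c).T)<r)&(W[:,2]>lo)&(W[:,2]<hi)]
  def rect(P): 
    (cx,cy),(w,h),a=cv2.minAreaRect(P[:,:2].astype(np.float32)); return np.round([cx,cy,w,h,a],1).tolist(),len(P)
  B=reg([581,192],135,7,17); print(n,'base',rect(B))
  C=reg([581,192],45,51,62); print('crown',rect(C),C.mean(0).round(1), np.percentile(C[:,2],[10,50,90]))
  for y in (1,-1):
    Q=reg([581+5*y,192+90*y],32,98,122); print('post',len(Q) and (np.median(Q,0).round(1),rect(Q)))
  Q=reg([585,290],60,210,350); print('bar hi',len(Q))
  for lo in range(150,345,15):
    q=reg([581,290],90,lo,lo+15); 
    if len(q): print(lo,len(q),np.median(q,0).round(1),end=';')
  F=reg([590,-173],110,7,17); print('\nfoot',rect(F))
  K=reg([577,-174],85,40,150)
  import numpy.linalg as L
  n0=np.array([-.537,.09,.841]);k=K[abs((K-[576,-174,97.5])@n0)<6]
  k=k
  for _ in range(3):
    c=k.mean(0);u,S,v=L.svd(k-c,full_matrices=False);nn=v[2]*np.sign(v[2][2]);k=k[abs((k-c)@nn)<5]
  xa=np.array([np.cos(np.radians(-9.5)),np.sin(np.radians(-9.5)),0]);xa-=nn*(xa@nn);xa/=L.norm(xa);ya=np.cross(nn,xa)
  p=np.c_[(k-c)@xa,(k-c)@ya]
  (a,b),(w,h),an=cv2.minAreaRect(p.astype(np.float32));print('blk n',nn.round(3),'ctr',(c+a*xa+b*ya).round(1),w,h,an,len(k), 'mid pct',np.percentile(p,[1,99],axis=0).round(1).tolist(), c.round(1))
E
python3 f.py
```

```text
top base ([583.0, 188.7, 255.4, 248.3, 40.0], 2677)
crown ([579.9, 172.2, 56.8, 49.5, 1.2], 340) [580.  172.4  54.7] [51.85927621 54.50772761 57.8486424 ]
post (array([582.6, 261.4, 114.4]), ([584.5, 263.9, 23.0, 41.8, 86.0], 111))
post (array([577.4,  82.6, 111.6]), ([574.9, 82.4, 20.9, 36.8, 84.1], 107))
bar hi 369
150 31 [584.9 268.7 156.7];165 22 [584.6 272.9 175.4];180 27 [585.6 275.9 188.4];195 27 [585.  279.7 203.2];210 30 [585.6 282.9 219.1];225 29 [586.  286.1 234.4];240 33 [585.8 290.  247.5];255 31 [586.2 293.3 262.2];270 39 [586.8 297.8 278. ];285 33 [586.6 300.8 293.3];300 13 [582.9 302.6 313.1];315 155 [586.7 308.9 324.9];330 6 [585.8 311.4 331. ];
foot ([590.2, -178.3, 203.3, 182.3, 88.6], 1631)
blk n [-0.535  0.094  0.84 ] ctr [ 573.3 -174.3   95.5] 52.330078125 151.0945281982422 89.73818969726562 1243 mid pct [[-76.1, -25.4], [71.3, 25.5]] [ 575.9 -174.5   97.2]
scene base ([580.9, 171.9, 221.4, 129.9, 86.4], 1385)
crown ([581.3, 172.9, 46.6, 40.5, 77.6], 123) [582.2 171.4  53.3] [51.4255288  53.23797448 55.25948647]
post (array([596.6, 259.9, 112.3]), ([588.4, 260.0, 38.2, 20.0, 15.8], 97))
post (array([570.7,  84.1, 108. ]), ([576.5, 82.2, 22.1, 38.2, 86.2], 89))
bar hi 375
150 38 [590.2 270.7 158.7];165 35 [590.8 274.  171.6];180 37 [590.6 277.5 187. ];195 45 [590.8 281.5 202. ];210 37 [590.3 285.2 218.1];225 42 [591.5 287.9 231.9];240 44 [591.4 291.9 247.3];255 41 [591.8 296.  262.3];270 47 [592.  299.  278.6];285 50 [591.4 303.3 294. ];300 36 [597.1 303.7 310.7];315 78 [593.4 307.5 321.7];
foot ([591.0, -173.2, 120.3, 170.6, 80.7], 1502)
blk n [-0.523  0.096  0.847] ctr [ 580.2 -175.2   98.5] 51.35371780395508 138.17898559570312 89.44041442871094 227 mid pct [[-81.5, -26.1], [54.3, 24.8]] [ 591.2 -176.3  105.4]
```

>>> apply_moves --motion '[[[-0.13,-0.145,-0.005,0,0,-0.65],[-0.13,-0.145,-0.005,0,0,-0.65],[-0.13,-0.145,-0.005,0,0,0],[-0.13,-0.145,-0.005,0,0,0],[-0.13,-0.145,-0.005,0,0,0],[-0.13,-0.145,-0.005,0,0,0],[-0.13,-0.145,-0.005,0,0,0],[-0.13,-0.145,-0.005,0,0,0]]]' --fingers -1

```text
time: 2.25
position: [421.7, 223.8, 260.8]
ee_rot: [[-0.986, 0.164, 0.001], [0.164, 0.986, 0.001], [-0.001, 0.001, -1.0]]
contact_force: [0.9, 0.2, 0.2]
grip_width: 85.5
gripper_force: 0.0
```

>>> apply_moves --motion '[[[-0.066,-0.179,0,0,0,0],[-0.066,-0.179,0,0,0,0],[-0.066,-0.179,0,0,0,0],[-0.066,-0.179,0,0,0,0],[-0.066,-0.179,0,0,0,0],[-0.066,-0.179,0,0,0,0],[-0.066,-0.179,0,0,0,0],[0,0,0,0,0,0]]]'

```text
time: 3.25
position: [495.1, -174.6, 260.5]
ee_rot: [[-0.985, 0.175, 0.001], [0.175, 0.985, -0.004], [-0.001, -0.004, -1.0]]
contact_force: [0.4, 0.6, 0.7]
grip_width: 85.5
gripper_force: 0.0
```

```bash
cat > plan.py <<'E'
# usage: plan.py px py pz tiltdeg yawdeg(of tool y rel. to world y)  -> remaining shift/turn in tool axes, normalised
import sys
from h import *
from scipy.spatial.transform import Rotation as Ro
def R_of(t,psi):
    t,psi=np.radians([t,psi]); n=np.array([-np.sin(t)*np.cos(psi),-np.sin(t)*np.sin(psi),np.cos(t)])
    y=np.array([-np.sin(psi),np.cos(psi),0]); return np.c_[np.cross(y,-n),y,-n]
a=list(map(float,sys.argv[1:])); s=bot.sense(); R=np.array(s['ee_rot']); p=np.array(s['position'])
T=R_of(a[3],a[4]); d=np.array(a[:3])-p
print('p',p.round(1),'t',round(s['time'],2),'q',np.round(s['qpos'],2),'F',np.round(s['contact_force'],1),'w',round(s['grip_width'],1),round(s['gripper_force'],1))
print('turn/5deg (tool)',(np.degrees(Ro.from_matrix(R.T@T).as_rotvec())/5).round(2))
print('shift/300 in current axes',(R.T@d/300).round(4),' in target axes',(T.T@d/300).round(4))
E
python3 plan.py 537.5 -168.2 152.9 33 -9.5
```

```text
p [ 495.1 -174.6  260.5] t 3.25 q [ 0.19  0.41  0.16  1.77 -0.07  0.96  1.77] F [0.4 0.6 0.7] w 85.5 0.0
turn/5deg (tool) [-0.08 -6.59 -0.1 ]
shift/300 in current axes [-0.1349  0.047   0.3586]  in target axes [0.0814 0.0443 0.3747]
```

>>> apply_moves --motion '[[[0,0,0,-0.01,-0.94,-0.01],[0,0,0,-0.01,-0.94,-0.01],[0,0,0,-0.01,-0.94,-0.01],[0,0,0,-0.01,-0.94,-0.02],[0,0,0,-0.01,-0.94,-0.02],[0,0,0,-0.01,-0.94,-0.01],[0,0,0,-0.01,-0.95,-0.01],[0.027,0.015,0.125,0,0,0],[0.027,0.015,0.125,0,0,0],[0.027,0.015,0.125,0,0,0],[0,0,0,0,0,0],[0,0,0,0,0,0]]]'

```text
time: 4.75
position: [534.3, -165.5, 196.3]
ee_rot: [[-0.843, 0.151, 0.517], [0.134, 0.988, -0.07], [-0.521, 0.01, -0.853]]
contact_force: [0.6, 0.6, 0.4]
grip_width: 85.5
gripper_force: 0.0
```

```bash
python3 plan.py 580.4 -175.4 85.8 33 -9.5
```

```text
p [ 534.3 -165.5  196.3] t 4.75 q [ 0.44  0.41 -0.18  2.18 -0.98  0.02  2.68] F [0.6 0.6 0.4] w 85.5 0.0
turn/5deg (tool) [ 0.18 -0.31  0.07]
shift/300 in current axes [ 0.0583 -0.013   0.396 ]  in target axes [ 0.0691 -0.0071  0.3944]
```

The wrist is at its limit with the full 33° tilt, so I'll use 18°. The pads can hold the flat sides at any pitch.

>>> apply_moves --motion '[[[0,0,-0.1,0,0.9,0],[0,0,0,0.1,0.9,0],[0,0,0,0.1,0.8,0.05],[0,0,0,0,0,0],[0,0,0,0,0,0]]]'

```text
time: 5.38
position: [527.6, -165.0, 201.8]
ee_rot: [[-0.925, 0.159, 0.346], [0.147, 0.987, -0.06], [-0.351, -0.005, -0.936]]
contact_force: [0.2, -0.5, -0.3]
grip_width: 85.5
gripper_force: 0.0
```

```bash
python3 plan.py 556.6 -171.5 160 18 -9.5
```

```text
p [ 527.6 -165.   201.8] t 5.38 q [-0.08  0.44  0.51  2.06 -0.73  0.42  2.39] F [ 0.2 -0.5 -0.3] w 85.5 0.0
turn/5deg (tool) [-0.03  0.51  0.08]
shift/300 in current axes [-0.0436 -0.0054  0.1651]  in target axes [-0.051  -0.0055  0.163 ]
```

>>> apply_moves --motion '[[[-0.022,-0.003,0.08,0,0.5,0.08],[-0.025,-0.003,0.083,0,0,0],[0,0,0,0,0,0],[0,0,0,0,0,0]]]'

```text
time: 5.88
position: [556.1, -172.8, 160.7]
ee_rot: [[-0.937, 0.168, 0.305], [0.159, 0.986, -0.054], [-0.31, -0.003, -0.951]]
contact_force: [-0.2, -0.0, 0.9]
grip_width: 85.4
gripper_force: 0.0
```

```bash
python3 plan.py 581 -175.5 84 18 -9.5; python3 - <<'E'
from h import *
im,d,c=cam('top'); cv2.imwrite('pics/t1.png',cv2.resize(im[120:300,230:430],None,fx=3,fy=3,interpolation=cv2.INTER_CUBIC))
E
```

```text
p [ 556.1 -172.8  160.7] t 5.88 q [-0.04  0.56  0.47  2.   -0.76  0.43  2.4 ] F [-0.2 -0.   0.9] w 85.4 0.0
turn/5deg (tool) [-0.04  0.01 -0.02]
shift/300 in current axes [-1.000e-04  5.700e-03  2.689e-01]  in target axes [-0.0003  0.0048  0.2689]
```

View pics/t1.png

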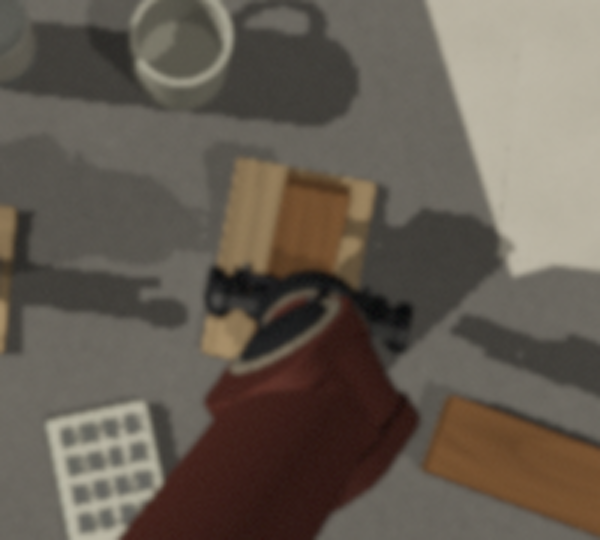

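The crop shows the open fingers on either side of the block, at (225,290) and (395,325), with the block midway between them. Advancing.

>>> apply_moves --motion '[[[0,0.003,0.08,0,0,0],[0,0.002,0.08,0,0,0],[0,0,0.06,0,0,0],[0,0,0.03,0,0,0],[0,0,0.019,0,0,0],[0,0,0,0,0,0]]]'

```text
time: 6.68
position: [582.1, -175.1, 83.9]
ee_rot: [[-0.938, 0.166, 0.306], [0.157, 0.986, -0.055], [-0.31, -0.003, -0.951]]
contact_force: [-0.3, -0.2, 0.3]
grip_width: 85.4
gripper_force: 0.0
```

>>> apply_moves --motion '[[[0,0,0,0,0,0],[0,0,0,0,0,0],[0,0,0,0,0,0],[0,0,0,0,0,0],[0,0,0,0,0,0],[0,0,0,0,0,0]]]' --fingers 1 --grip_force 50

```text
time: 7.42
position: [582.2, -175.2, 84.3]
ee_rot: [[-0.937, 0.166, 0.306], [0.156, 0.986, -0.055], [-0.311, -0.004, -0.95]]
contact_force: [-2.3, 0.7, 5.2]
grip_width: 51.5
gripper_force: 53.4
```

```bash
python3 plan.py 581 -175.5 84 18 -9.5
```

```text
p [ 582.2 -175.2   84.3] t 7.42 q [ 0.09  0.69  0.28  1.98 -0.9   0.27  2.53] F [-2.3  0.7  5.2] w 51.5 53.4
turn/5deg (tool) [-0.04  0.02  0.  ]
shift/300 in current axes [ 0.0038 -0.0016 -0.0001]  in target axes [ 0.0038 -0.0016 -0.0001]
```

>>> apply_moves --motion '[[[0,0,-0.03,0,0,0],[0,0,-0.06,0,0,0],[0,0,-0.1,0,0,0],[0,0,-0.12,0,0,0],[0,0,-0.12,0,0,0],[0,0,-0.1,0,0,0],[0,0,0,0,0.6,0],[0,0,0,0,0.8,0],[0,0,0,0,0.8,0],[0,0,0,0,0.8,0],[0,0,0,0,0.8,0],[0,0,0,0,0.8,0]]]'

```text
time: 8.93
position: [533.1, -165.7, 234.6]
ee_rot: [[-0.982, 0.166, -0.089], [0.165, 0.986, 0.012], [0.09, -0.003, -0.996]]
contact_force: [-0.6, 1.0, -1.7]
grip_width: 51.6
gripper_force: 52.6
```

>>> apply_moves --motion '[[[0,0,0,0,0.8,0],[0,0,0,0,0.8,0],[0,0,0,0,0.4,0],[0,0,0,0,0,0]]]'

```text
time: 9.43
position: [533.7, -165.9, 234.0]
ee_rot: [[-0.953, 0.165, -0.256], [0.16, 0.986, 0.039], [0.259, -0.004, -0.966]]
contact_force: [-0.2, -0.9, -1.9]
grip_width: 51.5
gripper_force: 52.6
```

```bash
python3 plan.py 580 172 260 -15 -2.8
```

```text
p [ 533.7 -165.9  234. ] t 9.43 q [-0.16  0.71  0.74  1.52 -0.37  1.34  2.05] F [-0.2 -0.9 -1.9] w 51.5 52.6
turn/5deg (tool) [ 0.31 -0.   -1.31]
shift/300 in current axes [ 0.0559  1.136  -0.0789]  in target axes [-0.0735  1.1324 -0.1094]
```

>>> apply_moves --motion '[[[0,0,0,0.15,0,-0.65],[0,0,0,0.16,0,-0.66],[-0.0105,0.162,-0.0156,0,0,0],[-0.0105,0.162,-0.0156,0,0,0],[-0.0105,0.162,-0.0156,0,0,0],[-0.0105,0.162,-0.0156,0,0,0],[-0.0105,0.162,-0.0156,0,0,0],[-0.0105,0.162,-0.0156,0,0,0],[-0.0105,0.162,-0.0156,0,0,0],[0,0,0,0,0,0],[0,0,0,0,0,0]]]'

```text
time: 10.8
position: [579.5, 171.3, 260.7]
ee_rot: [[-0.965, 0.049, -0.258], [0.048, 0.999, 0.011], [0.258, -0.001, -0.966]]
contact_force: [-0.4, -0.2, -3.3]
grip_width: 51.4
gripper_force: 52.8
```

```bash
python3 plan.py 580 172 260 -15 -2.8; python3 - <<'E'
from h import *
out=[]
for n,(r0,r1,c0,c1) in (('scene',(60,260,280,480)),('top',(100,260,80,280))):
    im,d,c=cam(n); np.savez(n+'1.npz',im=im,d=d,W=world(d,c))
    cv2.imwrite(f'pics/held_{n}.png',cv2.resize(im[r0:r1,c0:c1],None,fx=3,fy=3,interpolation=cv2.INTER_CUBIC))
    out.append(cv2.resize(im[r0:r0+160,c0:c1],(400,320)))
    print(n,[ (np.round(b['extent']).tolist(),round(b['confidence'],2)) for b in bot.boxes_of('block',n)])
cv2.imwrite('pics/held.png',np.hstack(out))
E
```

```text
p [579.5 171.3 260.7] t 10.8 q [-0.63  0.73  0.69  1.35 -0.46  1.48  1.61] F [-0.4 -0.2 -3.3] w 51.4 52.8
turn/5deg (tool) [-0.01  0.01 -0.01]
shift/300 in current axes [-0.0021  0.0023  0.0018]  in target axes [-0.0021  0.0023  0.0018]
scene [([330.0, 159.0, 391.0, 200.0], 0.89), ([366.0, 140.0, 403.0, 173.0], 0.77), ([125.0, 194.0, 200.0, 227.0], 0.63)]
top [([154.0, 160.0, 184.0, 234.0], 0.74), ([127.0, 259.0, 197.0, 338.0], 0.65), ([370.0, 252.0, 454.0, 307.0], 0.57)]
```

View pics/held.png

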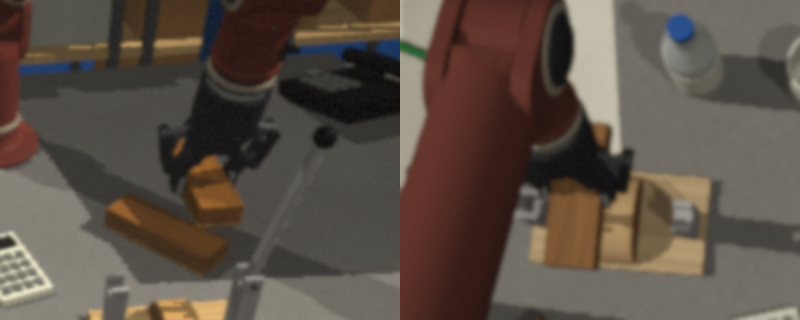

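The block is held over the form: in the left pane (scene) its end is at (215,200), in the right pane (top) it is at (575,220), with the crown to its right at (625,215). Now I measure its tilt and centre in the grasp.

```bash
cat > blk.py <<'E'
from h import *
# fit block upper face near TCP from saved clouds
s=bot.sense(); p=np.array(s['position'])
psi=np.radians(-2.8); ex=np.array([np.cos(psi),np.sin(psi),0]); ey=np.array([-np.sin(psi),np.cos(psi),0])
for n in ('top','scene'):
    z=np.load(n+'1.npz'); W=z['W']; im=z['im'].astype(int); d=z['d']
    best=None
    m=np.zeros(d.shape,bool)
    for r in bot.masks_of('block',n):
        q=W[r['mask']&(d>0)]
        if np.linalg.norm(np.median(q,0)[:2]-p[:2])<70 and np.median(q[:,2])>200: m=r['mask']; break
    m=cv2.erode(m.astype(np.uint8),np.ones((2,2)))>0
    q=W[m&(d>0)]-p
    if len(q)<20: print(n,'none'); continue
    L=np.c_[q@ex,q@ey,q[:,2]]
    k=L[L[:,2]>(-5 if n=='top' else -99)]
    rng=np.random.default_rng(0);bi=None
    for _ in range(500):
        a=k[rng.choice(len(k),3,False)]; nn=np.cross(a[1]-a[0],a[2]-a[0]); l=np.linalg.norm(nn)
        if l<50: continue
        nn/=l; 
        if abs(nn[2])<.9: continue
        i=abs((k-a[0])@nn)<4
        if bi is None or i.sum()>bi.sum(): bi=i
    k2=k[bi]; A=np.c_[k2[:,:2],np.ones(len(k2))]; co=np.linalg.lstsq(A,k2[:,2],rcond=None)[0]
    print(n,len(k),len(k2),'slope x,y (deg)',np.degrees(np.arctan(co[:2])).round(1),'z at tcp',co[2].round(1),'x range',np.percentile(k2[:,0],[0,1,99,100]).round(1),'y',np.percentile(k2[:,1],[1,99]).round(1))
    lo=k2[k2[:,0]<np.percentile(k2[:,0],50)]; print('  yaw rect',np.round(cv2.minAreaRect(k2[:,:2].astype(np.float32))[1:][0],1),cv2.minAreaRect(k2[:,:2].astype(np.float32))[2], 'all xr',np.percentile(L[:,0],[0,1,99,100]).round(1),'zr',np.percentile(L[:,2],[1,50,99]).round(1))
E
python3 blk.py
```

```text
top 1112 1000 slope x,y (deg) [-0.1  0.9] z at tcp 15.0 x range [-77.  -76.1  65.4  69.3] y [-26.7  22.1]
  yaw rect [ 50.3 146.5] 89.75192260742188 all xr [-77.4 -76.6  66.8  69.3] zr [-11.2  15.   19.2]
scene 714 486 slope x,y (deg) [-1.2  0.3] z at tcp 13.0 x range [-30.  -26.   73.1  74.5] y [-25.9  23.7]
  yaw rect [104.1  52.3] 1.3549602031707764 all xr [-300.7 -251.    73.6   74.8] zr [-260.8   11.9   14.7]
```

```bash
python3 plan.py 583 173.5 80 -15 -2.8
```

```text
p [580.  170.9 260.9] t 11.1 q [-0.63  0.73  0.69  1.35 -0.46  1.48  1.61] F [-0.1 -0.2 -1.5] w 51.5 52.8
turn/5deg (tool) [ 0.    0.01 -0.02]
shift/300 in current axes [-0.1646  0.0094  0.5802]  in target axes [-0.1652  0.0092  0.58  ]
```

>>> apply_moves --motion '[[[-0.009,0.009,-0.003,0,0,0],[-0.032,0,0.12,0,0,0],[-0.032,0,0.12,0,0,0],[-0.032,0,0.12,0,0,0],[-0.03,0,0.11,0,0,0],[-0.02,0,0.075,0,0,0],[-0.01,0,0.038,0,0,0],[0,0,0,0,0,0],[0,0,0,0,0,0]]]'

```text
time: 12.22
position: [584.0, 174.5, 81.0]
ee_rot: [[-0.966, 0.049, -0.255], [0.047, 0.999, 0.013], [0.256, 0.0, -0.967]]
contact_force: [0.4, -0.3, -0.9]
grip_width: 51.8
gripper_force: 52.8
```

```bash
python3 plan.py 583 173.5 71 -15 -2.8; python3 - <<'E'
from h import *
out=[]
for n,(r0,r1,c0,c1) in (('scene',(120,280,300,460)),('top',(140,280,80,240))):
    im,d,c=cam(n); np.savez(n+'2.npz',im=im,d=d,W=world(d,c))
    out.append(cv2.resize(im[r0:r1,c0:c1],(400,400)))
cv2.imwrite('pics/low.png',np.hstack(out))
E
```

```text
p [584.  174.5  81. ] t 12.22 q [-0.6   0.93  0.6   1.51 -0.57  1.16  1.7 ] F [ 0.4 -0.3 -0.9] w 51.8 52.8
turn/5deg (tool) [0.   0.04 0.  ]
shift/300 in current axes [-0.0055 -0.0034  0.0331]  in target axes [-0.0056 -0.0034  0.033 ]
```

View pics/low.png

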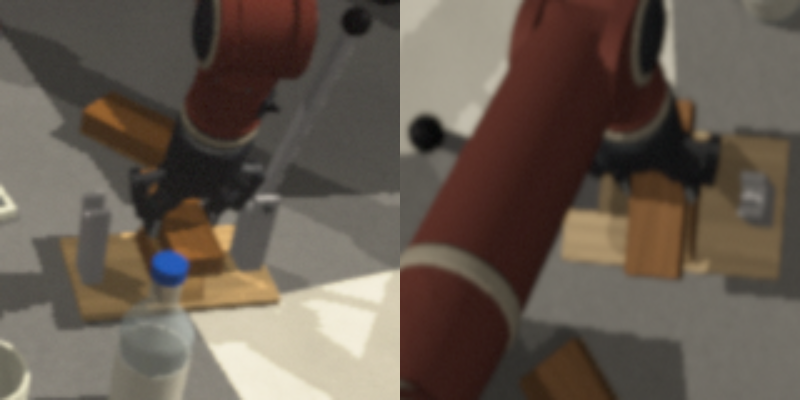

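The block is just above the crown and between the posts (scene crop: post at (95,235) on one side, (255,230) on the other). Now lowering slowly.

>>> apply_moves --motion '[[[-0.003,-0.003,0.012,0,0,0],[-0.003,0,0.01,0,0,0],[0,0,0.006,0,0,0],[0,0,0,0,0,0]]]'

```text
time: 12.82
position: [582.3, 173.7, 71.0]
ee_rot: [[-0.965, 0.049, -0.258], [0.047, 0.999, 0.012], [0.259, -0.0, -0.966]]
contact_force: [-0.4, -0.9, -2.3]
grip_width: 51.3
gripper_force: 52.8
```

>>> apply_moves --motion '[[[-0.001,0,0.003,0,0,0],[-0.001,0,0.003,0,0,0],[0,0,0,0,0,0]]]'

```text
time: 13.2
position: [582.6, 173.6, 69.3]
ee_rot: [[-0.965, 0.049, -0.258], [0.047, 0.999, 0.012], [0.258, -0.0, -0.966]]
contact_force: [-0.4, -0.1, -2.1]
grip_width: 51.6
gripper_force: 52.8
```

>>> apply_moves --motion '[[[-0.001,0,0.003,0,0,0],[0,0,0,0,0,0]]]'

```text
time: 13.45
position: [582.8, 173.6, 68.8]
ee_rot: [[-0.965, 0.049, -0.258], [0.047, 0.999, 0.013], [0.258, 0.0, -0.966]]
contact_force: [0.3, -0.8, 2.1]
grip_width: 51.5
gripper_force: 53.1
```

>>> apply_moves --motion '[[[-0.001,0,0.003,0,0,0],[0,0,0,0,0,0]]]'

```text
time: 13.7
position: [582.8, 173.6, 68.8]
ee_rot: [[-0.965, 0.049, -0.258], [0.047, 0.999, 0.013], [0.258, 0.0, -0.966]]
contact_force: [-1.1, 0.5, 5.8]
grip_width: 51.3
gripper_force: 53.7
```

>>> apply_moves --motion '[[[-0.001,0,0.003,0,0,0],[0,0,0,0,0,0]]]'

```text
time: 13.95
position: [582.9, 173.6, 68.7]
ee_rot: [[-0.965, 0.049, -0.258], [0.047, 0.999, 0.013], [0.258, 0.001, -0.966]]
contact_force: [-1.7, 0.2, 10.0]
grip_width: 51.1
gripper_force: 54.2
```

>>> apply_moves --motion '[[[0.002,0,-0.006,0,0,0],[0,0,0,0,0,0],[0,0,0,0,0,0]]]' --grip_force 20

```text
time: 14.32
position: [582.9, 173.6, 68.8]
ee_rot: [[-0.965, 0.049, -0.257], [0.047, 0.999, 0.013], [0.258, 0.0, -0.966]]
contact_force: [-0.4, 0.0, 3.4]
grip_width: 51.2
gripper_force: 53.5
```

>>> apply_moves --motion '[[[0,0,0,0,0,0],[0,0,0,0,0,0],[0,0,0,0,0,0],[0,0,0,0,0,0]]]' --fingers -0.4

```text
time: 14.82
position: [582.7, 173.6, 68.2]
ee_rot: [[-0.965, 0.049, -0.258], [0.048, 0.999, 0.012], [0.258, -0.0, -0.966]]
contact_force: [0.3, 0.3, 0.0]
grip_width: 59.3
gripper_force: 0.0
```

```bash
cat > look.py <<'E'
import sys
from h import *
tag=sys.argv[1]; out=[]
for n,(r0,r1,c0,c1) in (('scene',(120,280,300,460)),('top',(140,280,80,240))):
    im,d,c=cam(n); W=world(d,c); np.savez(n+'3.npz',im=im,d=d,W=W)
    out.append(cv2.resize(im[r0:r1,c0:c1],(400,400)))
    for r in bot.masks_of('block',n):
        q=W[(cv2.erode(r['mask'].astype(np.uint8),np.ones((2,2)))>0)&(d>0)]
        if len(q)<20 or np.linalg.norm(np.median(q,0)[:2]-[581,172])>70: continue
        k=q[abs(q[:,2]-83)<16]
        for _ in range(4):
            A=np.c_[k[:,:2]-[581,172],np.ones(len(k))];co=np.linalg.lstsq(A,k[:,2],rcond=None)[0];k=k[abs(A@co-k[:,2])<5]
        print(n,len(q),len(k),'slope deg',np.degrees(np.arctan(co[:2])).round(1),'z',co[2].round(1),'x',np.percentile(k[:,0],[1,99]).round(1),'y',np.percentile(k[:,1],[1,99]).round(1),np.array(cv2.minAreaRect(k[:,:2].astype(np.float32))[0]).round(1),cv2.minAreaRect(k[:,:2].astype(np.float32))[2])
cv2.imwrite(f'pics/{tag}.png',np.hstack(out))
E
python3 look.py rel; python3 plan.py 583 173.5 71 -15 -2.8
```

```text
scene 406 326 slope deg [-1.1  0. ] z 82.1 x [574.  656.1] y [145.9 195.3] [613.8 170.5] 85.83705139160156
top 795 693 slope deg [-0.3  1. ] z 83.8 x [507.6 645.5] y [145.7 198.5] [579.6 172.5] 87.15616607666016
p [582.8 173.6  68.4] t 15.03 q [-0.6   0.94  0.6   1.52 -0.58  1.14  1.71] F [ 0.1  0.5 -0.3] w 60.1 0.0
turn/5deg (tool) [-0.    0.01 -0.  ]
shift/300 in current axes [ 0.0014 -0.0004 -0.0086]  in target axes [ 0.0014 -0.0004 -0.0086]
```

Released and level to about 1°. Opening further, then backing off.

>>> apply_moves --motion '[[[0,0,0,0,0,0],[0,0,0,0,0,0],[0,0,0,0,0,0],[0,0,-0.02,0,0,0],[0,0,-0.05,0,0,0],[0,0,-0.1,0,0,0],[0,0,-0.15,0,0,0],[0,0,-0.18,0,0,0],[0,0,-0.18,0,0,0],[0,0,-0.15,0,0,0],[0,0,0,0,0,0]]]' --fingers -0.7

```text
time: 16.4
position: [649.1, 169.1, 314.5]
ee_rot: [[-0.968, 0.049, -0.247], [0.048, 0.999, 0.012], [0.248, 0.0, -0.969]]
contact_force: [-0.3, -0.4, -0.4]
grip_width: 72.5
gripper_force: 0.0
```

```bash
python3 look.py away; python3 plan.py 470 300 360 0 -2.8
```

```text
scene 788 650 slope deg [-0.5  0.1] z 81.8 x [513.9 656.2] y [145.9 198.5] [584.3 171.8] 86.29048919677734
top 1409 1203 slope deg [-0.1  0.3] z 83.9 x [507.5 652.3] y [145.7 197.4] [580.4 171.9] 87.14402770996094
p [646.2 170.7 307.9] t 16.6 q [-0.53  0.82  0.67  1.03 -0.48  1.7   1.56] F [-0.2  0.2  0.1] w 72.7 0.0
turn/5deg (tool) [-0.   -3.02 -0.01]
shift/300 in current axes [ 0.632   0.4016 -0.0094]  in target axes [ 0.6075  0.402  -0.1737]
```

View pics/away.png

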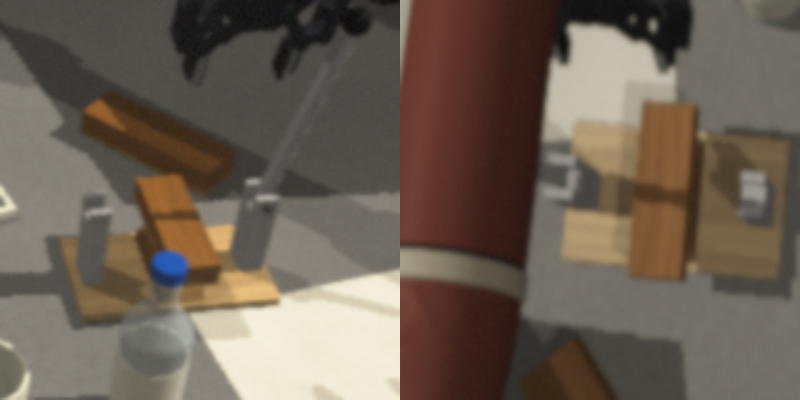

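The block lies balanced and level across the crown (top pane (665,190), both ends free) and the keeper still stands open. Next I take the ball: raise, go upright and yaw 90°.

>>> apply_moves --motion '[[[0.033,0,-0.129,0,0,0],[0.033,0,-0.129,0,0,0],[0.06,0,0,0,-1,0],[0.06,0,0,0,-1,0],[0.06,0,0,0,-1,0],[0,0,0,0,0,1],[0,0,0,0,0,1],[0,0,0,0,0,1],[0,0,0,0,0,1],[0,0,0,0,0,1],[0,0,0,0,0,1],[0,0,0,0,0,1]]]' --fingers -0.4

```text
time: 18.1
position: [593.9, 173.5, 396.7]
ee_rot: [[-0.788, 0.615, -0.002], [0.615, 0.788, -0.001], [0.002, -0.002, -1.0]]
contact_force: [-0.2, 0.5, 0.6]
grip_width: 59.2
gripper_force: 0.0
```

>>> apply_moves --motion '[[[0,0,0,0,0,1],[0,0,0,0,0,1],[0,0,0,0,0,1],[0,0,0,0,0,1],[0,0,0,0,0,1],[0,0,0,0,0,1],[0,0,0,0,0,1],[0,0,0,0,0,1],[0,0,0,0,0,1],[0,0,0,0,0,1],[0,0,0,0,0,1]]]'

```text
time: 19.48
position: [594.0, 173.6, 396.7]
ee_rot: [[0.052, 0.999, -0.002], [0.999, -0.052, -0.0], [-0.0, -0.002, -1.0]]
contact_force: [-0.5, 0.2, 0.2]
grip_width: 59.6
gripper_force: 0.0
```

```bash
python3 plan.py 588 311 385 0 -92.8; python3 - <<'E'
from h import *
for n in ('top','scene'):
    im,d,c=cam(n); W=world(d,c)
    cv2.imwrite(f'pics/b_{n}.png',im)
    for r in bot.masks_of('ball',n):
        q=W[r['mask']&(d>0)]; q=q[(q[:,2]>295)&(q[:,2]<345)&(np.hypot(q[:,0]-588,q[:,1]-311)<40)]
        if len(q): print(n,r['confidence'],len(q),np.median(q,0).round(1),q.min(0).round(),q.max(0).round())
    q=W[(abs(W[...,2]-318)<22)&(np.hypot(W[...,0]-588,W[...,1]-311)<35)&(d>0)]
    if len(q): print(n,'cloud',len(q),q.mean(0).round(1),np.percentile(q,[3,97],axis=0).round(1).tolist())
E
```

```text
p [594.  173.6 396.7] t 19.48 q [-0.87  0.68  1.17  1.28 -0.62  1.57  0.15] F [-0.5  0.2  0.2] w 59.6 0.0
turn/5deg (tool) [-0.03  0.   -0.04]
shift/300 in current axes [ 0.4565 -0.0436  0.039 ]  in target axes [ 0.4566 -0.0422  0.0391]
scene 0.73 134 [593.2 306.4 316.4] [580. 297. 295.] [602. 323. 328.]
scene cloud 130 [593.3 307.1 315. ] [[583.3, 297.8, 296.6], [600.9, 320.0, 326.7]]
```

>>> apply_moves --motion '[[[0.15,-0.015,0.01,0,0,0],[0.155,-0.015,0.01,0,0,0],[0.153,-0.013,0.01,0,0,0],[0,0,0,0,0,0],[0,0,0,0,0,0]]]'

```text
time: 20.3
position: [588.5, 310.3, 388.9]
ee_rot: [[0.049, 0.999, 0.0], [0.999, -0.049, -0.001], [-0.001, 0.001, -1.0]]
contact_force: [-0.0, -0.4, -0.6]
grip_width: 59.7
gripper_force: 0.0
```

```bash
python3 plan.py 587.5 311.5 310 0 -92.8; python3 - <<'E'
from h import *
im,d,c=cam('scene'); cv2.imwrite('pics/pre.png',cv2.resize(im[60:220,330:530],(750,600),interpolation=cv2.INTER_CUBIC))
E
```

```text
p [588.5 310.3 388.9] t 20.3 q [-1.    0.76  1.16  1.14 -0.69  1.62 -0.06] F [-0.  -0.4 -0.6] w 59.7 0.0
turn/5deg (tool) [ 0.01  0.01 -0.  ]
shift/300 in current axes [ 0.0043 -0.0037  0.263 ]  in target axes [ 0.0039 -0.0036  0.263 ]
```

View pics/pre.png

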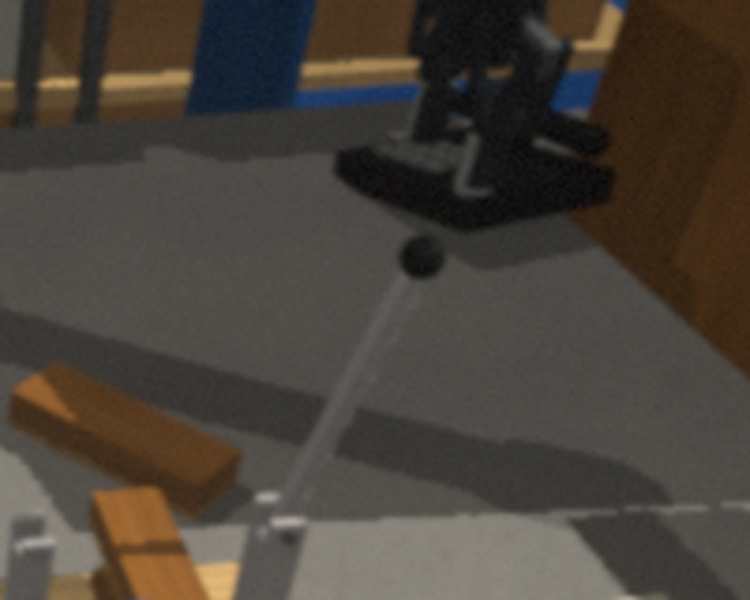

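The open fingers (430,125) and (475,185) are above the ball (422,257), one on each side. Descending and closing.

>>> apply_moves --motion '[[[0.004,-0.003,0.08,0,0,0],[0,0,0.08,0,0,0],[0,0,0.06,0,0,0],[0,0,0.043,0,0,0],[0,0,0,0,0,0]]]'

```text
time: 20.98
position: [587.6, 312.0, 309.5]
ee_rot: [[0.05, 0.999, -0.0], [0.999, -0.05, -0.001], [-0.001, -0.0, -1.0]]
contact_force: [-0.3, 0.0, -0.4]
grip_width: 59.4
gripper_force: 0.0
```

>>> apply_moves --motion '[[[0,0,0,0,0,0],[0,0,0,0,0,0],[0,0,0,0,0,0],[0,0,0,0,0,0],[0,0,0,0,0,0]]]' --fingers 1 --grip_force 20

```text
time: 21.6
position: [587.0, 312.8, 311.3]
ee_rot: [[0.048, 0.999, -0.001], [0.999, -0.048, 0.002], [0.001, -0.001, -1.0]]
contact_force: [-6.5, 0.6, 5.4]
grip_width: 26.5
gripper_force: 19.8
```

```bash
python3 plan.py 587.5 311.5 310 0 -92.8; python3 - <<'E'
import numpy as np
# arc: ball angle from 103.4 deg to 0; increments in tool axes: tool x = +form y, z = down
a=np.radians(np.r_[103.4,np.arange(92,-1,-11.5)]); 
y=215*np.cos(np.pi-a); y=-215*np.cos(a); z=215*np.sin(a)
# form y relative hinge = -215cos(a)
print(len(a)-1); print(np.c_[np.degrees(a[1:]),np.diff(y)/300,-np.diff(z)/300].round(4).tolist())
E
```

```text
p [587.  312.8 311.3] t 21.6 q [-1.03  0.81  1.14  1.29 -0.73  1.46 -0.  ] F [-6.5  0.6  5.4] w 26.5 19.8
turn/5deg (tool) [-0.01 -0.02  0.01]
shift/300 in current axes [-0.0042  0.002   0.0042]  in target axes [-0.0042  0.002   0.0043]
9
[[92.0, -0.1411, -0.0191], [80.5, -0.1433, 0.0094], [69.0, -0.1385, 0.0378], [57.5, -0.1282, 0.0646], [46.0, -0.1128, 0.0889], [34.5, -0.0928, 0.1096], [23.0, -0.0691, 0.1259], [11.5, -0.0426, 0.1371], [0.0, -0.0144, 0.1429]]
```

The ball is held. Swinging it along the arc.

>>> apply_moves --motion '[[[-0.07,-0.004,-0.013,0,0,0],[-0.071,0,-0.006,0,0,0],[-0.072,0,0.001,0,0,0],[-0.0715,0,0.0085,0,0,0],[-0.07,0,0.0155,0,0,0],[-0.0685,0,0.0225,0,0,0],[-0.066,0,0.029,0,0,0],[-0.062,0,0.0355,0,0,0],[0,0,0,0,0,0]]]'

```text
time: 22.72
position: [577.4, 143.8, 281.0]
ee_rot: [[0.054, 0.999, -0.002], [0.999, -0.054, -0.003], [-0.003, -0.002, -1.0]]
contact_force: [-2.9, -0.7, 0.7]
grip_width: 26.5
gripper_force: 20.8
```

```bash
cat > kp.py <<'E'
import numpy as np
from h import *
s=bot.sense(); p=np.array(s['position']); h=np.array([585.4,261.9,105]); ps=np.radians(-2.8)
y=(p-h)@[-np.sin(ps),np.cos(ps),0]; x=(p-h)@[np.cos(ps),np.sin(ps),0]; z=p[2]+2-105
print('ang',np.degrees(np.arctan2(z,-y)).round(1),'r',np.hypot(y,z).round(1),'x',x.round(1),'F',np.round(s['contact_force'],1),s['grip_width'].round(1),s['gripper_force'].round(1),'q',np.round(s['qpos'],2),'t',s['time'])
E
python3 kp.py
```

```text
Traceback (most recent call last):
  File "kp.py", line 5, in <module>
    print('ang',np.degrees(np.arctan2(z,-y)).round(1),'r',np.hypot(y,z).round(1),'x',x.round(1),'F',np.round(s['contact_force'],1),s['grip_width'].round(1),s['gripper_force'].round(1),'q',np.round(s['qpos'],2),'t',s['time'])
                                                                                                                                   ^^^^^^^^^^^^^^^^^^^^^
AttributeError: 'float' object has no attribute 'round'
```

>>> apply_moves --motion '[[[-0.0585,0,0.041,0,0,0],[-0.0545,0,0.0475,0,0,0],[-0.049,0,0.0525,0,0,0],[-0.044,0,0.057,0,0,0],[-0.0375,0,0.0615,0,0,0],[-0.0315,0,0.0645,0,0,0],[-0.0245,0,0.0675,0,0,0],[-0.018,0,0.0695,0,0,0],[0,0,0,0,0,0]]]'

```text
time: 23.85
position: [572.3, 50.7, 142.6]
ee_rot: [[0.05, 0.999, -0.004], [0.999, -0.05, -0.003], [-0.003, -0.004, -1.0]]
contact_force: [-5.2, -1.3, -1.3]
grip_width: 26.2
gripper_force: 21.1
```

```bash
sed -i "s/s\['grip_width'\].round(1),s\['gripper_force'\].round(1)/s['grip_width']/" kp.py; python3 kp.py
```

```text
ang 10.6 r 215.3 x -2.8 F [-5.2 -1.3 -1.3] 26.232609486592942 q [-0.69  0.84  1.    1.78 -0.83  1.01  0.6 ] t 23.85
```

>>> apply_moves --motion '[[[-0.007,-0.004,0.04,0,0,0],[-0.004,-0.003,0.04,0,0,0],[-0.002,0,0.035,0,0,0],[0,0,0.017,0,0,0],[0,0,0,0,0,0],[0,0,0,0,0,0]]]'

```text
time: 24.6
position: [572.1, 47.1, 104.4]
ee_rot: [[0.05, 0.999, 0.002], [0.999, -0.05, -0.002], [-0.002, 0.002, -1.0]]
contact_force: [-2.2, -4.1, -1.7]
grip_width: 26.6
gripper_force: 21.2
```

```bash
python3 kp.py
```

```text
ang 0.4 r 215.2 x -2.8 F [-2.2 -4.1 -1.7] 26.559376690089834 q [-0.66  0.88  0.95  1.82 -0.89  0.94  0.65] t 24.6
```

>>> apply_moves --motion '[[[0.002,0,0.008,0,0,0],[0,0,0.006,0,0,0],[0,0,0,0,0,0]]]'

```text
time: 24.98
position: [572.1, 47.2, 100.4]
ee_rot: [[0.05, 0.999, 0.002], [0.999, -0.05, -0.003], [-0.003, 0.002, -1.0]]
contact_force: [-1.9, -5.2, -0.6]
grip_width: 26.3
gripper_force: 21.2
```

```bash
python3 kp.py
```

```text
ang -0.7 r 215.1 x -2.8 F [-1.9 -5.2 -0.6] 26.30003638374232 q [-0.66  0.88  0.95  1.82 -0.89  0.93  0.65] t 24.975
```

>>> apply_moves --motion '[[[0.003,0,0.007,0,0,0],[0,0,0.006,0,0,0],[0,0,0,0,0,0]]]'

```text
time: 25.35
position: [572.2, 47.4, 98.3]
ee_rot: [[0.051, 0.999, 0.003], [0.999, -0.051, -0.003], [-0.002, 0.003, -1.0]]
contact_force: [-5.0, -5.0, 9.2]
grip_width: 26.6
gripper_force: 21.7
```

```bash
python3 kp.py; python3 look.py shut
```

```text
ang -1.3 r 214.9 x -2.7 F [-5.  -5.   9.2] 26.58171789828507 q [-0.66  0.89  0.95  1.82 -0.9   0.93  0.66] t 25.35
scene 625 493 slope deg [-0.3 -0.2] z 81.7 x [512.2 655.1] y [146.1 195.9] [584.2 171.9] 86.9005355834961
top 223 207 slope deg [-1.3 -1.6] z 85.0 x [601.5 655.6] y [155.2 194.4] [633.8 185.2] 53.216453552246094
```

View pics/shut.png

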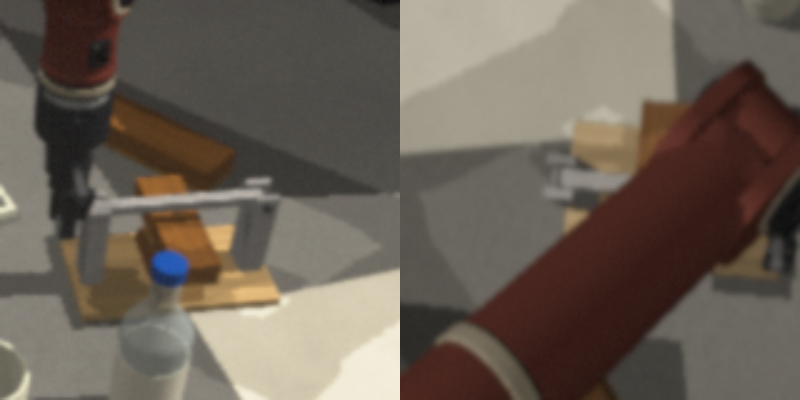

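The scene view shows the bar level over the block and seated in the catch post at (95,200), with the block untouched underneath. A short extra press, then I release and withdraw.

>>> apply_moves --motion '[[[0,0,0.006,0,0,0],[0,0,0,0,0,0],[0,0,0,0,0,0]]]'

```text
time: 25.92
position: [572.2, 47.6, 97.5]
ee_rot: [[0.05, 0.999, 0.003], [0.999, -0.05, -0.001], [-0.001, 0.003, -1.0]]
contact_force: [-6.8, -3.7, 15.6]
grip_width: 26.2
gripper_force: 22.2
```

>>> apply_moves --motion '[[[0,0,0,0,0,0],[0,0,0,0,0,0],[0,0,0,0,0,0],[0,0,0,0,0,0],[0,0,0,0,0,0],[0,0,-0.03,0,0,0],[0,0,-0.08,0,0,0],[0,0,-0.12,0,0,0],[0,0,-0.12,0,0,0],[0,0,-0.12,0,0,0],[-0.1,-0.1,0,0,0,0],[-0.1,-0.1,0,0,0,0]]]' --fingers -0.5

```text
time: 27.42
position: [508.3, -8.2, 236.6]
ee_rot: [[0.048, 0.999, 0.003], [0.999, -0.048, -0.001], [-0.0, 0.003, -1.0]]
contact_force: [0.2, -0.3, 0.0]
grip_width: 63.8
gripper_force: 0.0
```

>>> apply_moves --motion '[[[-0.13,-0.1,0,0,0,0],[-0.13,-0.1,0,0,0,0],[-0.13,0,0,0,0,0],[0,0,0,0,0,0],[0,0,0,0,0,0]]]'

```text
time: 28.05
position: [443.3, -120.7, 235.7]
ee_rot: [[0.049, 0.999, 0.001], [0.999, -0.049, 0.001], [0.001, 0.001, -1.0]]
contact_force: [-0.5, -0.5, -0.2]
grip_width: 63.9
gripper_force: 0.0
```

```bash
python3 kp.py; python3 look.py fin; python3 - <<'E'
from h import *
for n in ('top','scene'):
    W=np.load(n+'3.npz')['W']; ps=np.radians(-2.8)
    L=W-[581,172,0]; fx=L[...,0]*np.cos(ps)+L[...,1]*np.sin(ps); fy=-L[...,0]*np.sin(ps)+L[...,1]*np.cos(ps)
    for a,b in ((-137,-113),(-75,-40),(-40,0),(0,40),(40,75)):
        m=(abs(fx)<10)&(fy>a)&(fy<b)&(L[...,2]>95)&(L[...,2]<140); print(n,a,b,m.sum(),np.percentile(L[m][:,2],[50,90]).round(1) if m.sum() else '')
E
```

```text
ang 18.8 r 411.1 x -123.2 F [-0.5 -0.5 -0.2] 63.91862336610754 q [-0.52  0.56  1.14  1.99 -0.61  0.99  0.87] t 28.05
scene 573 458 slope deg [-0.4  0.9] z 81.8 x [512.2 655.4] y [145.7 195.6] [582.8 170.5] 88.1770248413086
top 1218 1077 slope deg [-0.2  0.2] z 83.8 x [507.5 652.8] y [145.8 197.3] [580.7 172.7] 87.72833251953125
top 3219 39 slope deg [5.6 0.4] z 86.7 x [547.  600.5] y [ 70.3 273.9] [568.  173.6] 86.61735534667969
top -137 -113 78 [117.2 120.9]
top -75 -40 96 [111.5 114.5]
top -40 0 107 [111.4 115. ]
top 0 40 106 [112.1 114.7]
top 40 75 93 [112.2 115. ]
scene -137 -113 67 [112.5 117. ]
scene -75 -40 86 [108.5 111.1]
scene -40 0 97 [109.1 110.9]
scene 0 40 93 [108.5 111. ]
scene 40 75 86 [108.8 110.9]
```

View pics/fin.png

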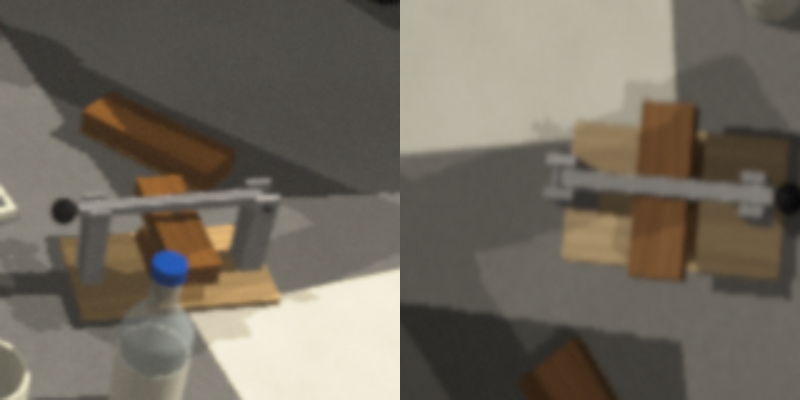

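The bar is level (its top at 111 mm along the whole length) and sits in the fork, with the block level beneath it and the arm clear. Handing in.

```bash
python3 -c "
from rig import bot
print(bot.close_job())"
```

```text
the job is handed in; nothing more can be done
None
```

The job is handed in: the last images show the block balanced level and square on the crown, the keeper bar seated level in its catch, and the arm clear; hand-in gave no verdict.

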